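# Set the tile gauge with its knurled wheel and lock it

### The arm

A 6-joint arm with a two-finger parallel gripper is mounted at the origin on the work surface. World frame = base frame: x ahead of the robot, y to its left, z up, the work surface at z = 0. Lengths are in m, angles in rad, forces in N, time in s.
With the tool pointing down it reaches from about 0.35 to 0.775 m from the base axis. Payload 7.3 kg.
Tool frame: the origin (TCP) lies at the very end of the fingers, on their centre line; the grasp point (between the pads) lies 19 mm behind it (robot.tcp_to_grasp is the distance from the TCP to the grasp point, in m); z points along the fingers, y is the direction in which the jaws open and shut (so a half turn about z gives the same grasp; the last joint's range is limited). The gripper opens to 92 mm and grips with 3 to 60 N. Pads are 19 mm wide; open, the fingers measure 130 mm over their backs; the gripper's body (75 mm by 190 mm) begins 47 mm behind the grasp point.
Start: joints at [-1.35, 0.342, 1.524, -0, 1.275, -0.146], TCP at [0.188, -0.49, 0.203] pointing down, gripper open.
Joint ranges: [-2.53, 2.53], [-0.77, 2.02], [0.04, 2.7], [-1, 4.14], [0.28, 2.66], [-3.11, 3.11]. Speed limits (rad/s): [2.57, 2.57, 3.14, 3.14, 3.14, 3.14].

### API

Orientations are given as [roll, pitch, yaw] about the fixed x, y, z axes, in that order (R = Rz(yaw) Ry(pitch) Rx(roll)).
In Python, from cell import robot gives the robot as it stands.
- The arm moves only by the tool arm_command, never from a script. Its argument "motion" is a list that holds one entry, the list of rows, each a list of 7 numbers: the turn, a rotation vector about the tool's x, y, z in units of 90 degrees (1.0 is 90 degrees), then the shift along the tool's x, y, z in units of 30 cm (1.0 is 30 cm), then the opening, from -1 (shut) to 1 (fully open). In form: [[[wx, wy, wz, tx, ty, tz, grip], ...]]. A call has 1 to 8 rows; each row is the pose to reach, as a shift and turn from the pose commanded when the call began, along the tool's axes at that moment; what a row does not reach only later rows make up. A row lasts 1/10 s, in which the tool goes at most 50 mm and 8.59 degrees, less where a joint would pass 70% of its speed; a pose out of reach is approached as far as the arm can. A call with a number of a shift or a turn outside -1 to 1 is refused whole. A call with a gripper value outside its range is refused whole. The fingers move at their own pace and stop on an object; "grip_force" is the grip in N (left out, the last holds). Time passes only in rows, so rows that repeat a pose let the fingers close. It gives the time, the measured TCP pose, the force and the opening at its end, in the units of the state.
- robot.observe(): the state, without advancing time (a new reading comes with each control period).
- robot.read_camera(name): name is "side" or "top"; returns a dict with "image" (384x512x3 uint8, red, green, blue), "z_map" (384x512 float32, m along the optical axis (not along the pixel's ray), 0 where there is no reading), "fov_y" (degrees; the focal length in pixels is half the picture's height over the tangent of half this angle, whatever the lens; pixels are square), "cx", "cy" (the principal point, pixels), "k1" (the pictures are not rectified: a ray, as slopes to the right and down, at radius r is drawn at 1 + k1 r^2 times it, then the intrinsics apply), "cam_to_world" (4x4, takes a point from camera to world coordinates). Camera axes: x right, y down, z forward; pixel columns grow to the right and rows downward; lengths in m; the calibration is good to about 2 mm. A picture is of the moment at which its call begins.
- robot.hand_in(): hands the job in, once; it reports no verdict.
The state is a dict: "time": time; "qpos": joint angles; "qvel": joint speeds; "joint_efforts": joint torques, N m; "tool_pos": TCP position; "tool_rot": TCP orientation; "contact_force": force on the tool from outside, world axes, zero at the start; "torque": the same for the moment, N m; "opening": finger opening in m.
Only numpy, scipy, OpenCV 4.12 (cv2) and the standard library are available. Lean on these libraries where they do the work, as an engineer would, in place of code of your own. Each camera call takes 0.05 s, during which the arm holds its last target.

### The job

With the fingertips only, roll the knurled wheel of the tile gauge, pressing gently on its top, until the sliding fence has closed the gap so far that its index nose points at the tip of the brass gauge mark; leave it there and then press the black lock lever fully down. Move the fence by the wheel only, never by pushing the fence itself, and leave the mark, the tile on the bed and everything else on the table where they are: nothing is gripped or lifted.

Things in the scene. Friction and masses are not known exactly. Their poses are not given: they have to be found in the camera images.
- gauge: the tile gauge, screwed down: a plywood bed 170 mm (its x) by 400 mm (its y, from -185 to +215 mm), 15 mm thick, on the table. Origin: on the bed's underside, mid-width; x points across the bed towards the side with the steel scale, y along the bed from the fixed fence (y = -150 mm) to the wheel (y = +70 mm) and the lock lever (y = +143 to +200 mm)
- fence: sliding aluminium fence, 110 mm across the bed (gauge x), 18 mm thick (gauge y), its top 43 mm above the table; it floats 8 mm above the bed, carried by the sprung carriage. It slides along gauge y and closes the gap by moving in -y. Not to be touched. Origin: middle of its lower edge on the gap side
- fence_index (a point): outer end of the fence's small steel index nose (4 mm wide, its middle 2 mm behind the gap face of the fence), on the scale side, 38 mm above the table; moves with the fence
- mark: brass gauge mark, a block 14 (gauge x) x 8 (gauge y) x 17 mm with a point, standing on the scale edge of the bed; fixed. At the start it lies 20 to 50 mm in gauge -y of the index. Not to be touched. Its axes are those of the gauge
- mark_tip (a point): tip of the brass mark, 32 mm above the table, pointing in gauge -x at the line on which the fence's index travels; the index is on the mark when both have the same position along gauge y (they stay about 3 mm apart in gauge x)
- carriage: grey sprung carriage (86 x 90 mm) that carries the knurled steel wheel and the fence's slide: wheel 56 mm in diameter, 26 mm wide, axle level along gauge x. Origin: the centre of the wheel, 55 mm above the table. Two cheeks beside the wheel reach 64 mm above the table. The carriage sinks, wheel and fence with it, straight down when the wheel is pressed, about 1.2 N per mm from a preload of about 2 N, with a stop after 7 mm at about 10 N
- wheel_top (a point): highest point (middle of the crown) of the wheel, 83 mm above the table when not pressed; stays above the axle and sinks with the carriage
- wheel (a joint): turn of the wheel, rad, 0 at the start. It grows when the top of the wheel is dragged in gauge +y (away from the fence), which closes the gap: the fence moves 14 mm per rad, that is half of the distance that the rim is dragged. Dragging the other way opens the gap. It stays where it is left; about 1 N at the rim turns it
- lock (a joint): lock lever, rad: 0 open (sloping up at 29 degrees, as at the start) to 0.5 fully down (level). Stays where it is left; about 1.5 N at its end moves it
- lock_tip (a point): upper side of the free end of the black lock lever, which is 30 mm wide (gauge x) and 62 mm long, hinged on an axle along gauge x at gauge y = +143 mm, 27 mm above the table. The free end points in gauge +y; it stands about 61 mm above the table when open and 33 mm when down
- tile: grey clay tile 76 x 74 x 8 mm lying on the bed against the fixed fence; bystander. Origin: centre of its underside
- cork_a: cork stopper, 22 mm across, 38 mm tall, standing beside the gauge; bystander. Origin: centre of its underside
- cork_b: cork stopper, 26 mm across, 34 mm tall, standing beside the gauge; bystander. Origin: centre of its underside
- mug: white mug, 80 mm across, 92 mm tall, standing beyond the gauge; bystander. Origin: centre of its underside
- slip_pot: small terracotta bowl, 84 mm across, 55 mm tall; bystander. Origin: centre of its underside
- brush: flat brush, 200 mm long, 42 mm wide, 20 mm thick, lying on the table; bystander. Origin: middle of its length, on its underside
- jar: glass jar, 68 mm across, 100 mm tall; bystander. Origin: centre of its underside

How it is judged:
On the way, in this order (a step that is already met when the one before it is completed fails the run):
1. the fence's index is on the gauge mark, the lock still open (y of fence_index in the frame of mark_tip between -0.0025 and 0.0025 m and value of joint lock below 0.15 rad), for 0.3 s.
2. the lock lever is down (value of joint lock above 0.4 rad), for 0.2 s.
At the end, for the whole second after the job is handed in: The index of the sliding fence is within 2.5 mm of the mark's tip along the bed, the wheel is still, and the lock lever is down (at least 0.4 of its 0.5 rad) (y of fence_index in the frame of mark_tip between -0.0025 and 0.0025 m and value of joint lock above 0.4 rad and velocity of joint wheel between -0.05 and 0.05 rad/s); the robot touches nothing.
It fails at once if the fence is pushed directly (more than 2 N) (contact force between any of the arm, the fingers and fence above 2 N).
It fails at once if the gauge mark is pushed (more than 2 N) (contact force between any of the arm, the fingers and mark above 2 N).
It fails at once if the wheel is pressed hard (more than 35 N) (contact force between any of the arm, the fingers and carriage above 35 N).
It fails at once if a bystander is shifted, lifted or carried (more than 15 mm) (distance of any of tile, cork_a, cork_b, mug, slip_pot, brush, jar from where it was at the start of the episode above 0.015 m).
It also fails if it takes over 48 s, if anything falls off the work surface, if the arm or the gripper's body presses on something with over 40 N, if the wrist force passes 120 N, or if a joint passes its speed limit or range.

## Working session

There is one attempt and no reset: what is moved stays moved. The work goes in short steps, Python scripts to look and compute and a tool call to move; the robot and the scene stay as the last step left them, time stands still between calls to the robot, and variables do not carry over. Pictures are saved under pics/ and viewed, and the job is handed in when it is done.

Besides the shell and the picture viewer there is one more tool, called in YAML: its name, and indented under it one key for each argument. arm_command: Moves the arm, as the interface text tells. Its arguments: {"type":"object","properties":{"motion":{"type":"array"},"grip_force":{"type":"number"}},"required":["motion"]}

```bash
ls; mkdir -p pics; python3 - <<'E'
from cell import robot
import cv2,pickle
s=robot.observe(); print({k:s[k] for k in ('time','tool_pos','tool_rot','contact_force','opening')})
for n in('top','side'):
    c=robot.read_camera(n); pickle.dump(c,open(n+'0.pkl','wb'))
    cv2.imwrite(f'pics/{n}0.png',c['image'][:,:,::-1]); print(n,c['fov_y'],c['cx'],c['cy'],c['k1'],c['cam_to_world'])
E
```

```text
pics
{'time': 0.0, 'tool_pos': array([ 0.18818566, -0.48963768,  0.20231875]), 'tool_rot': array([-3.14003357e+00, -1.95232824e-04,  3.66761810e-01]), 'contact_force': array([ 0.25106899, -0.51575175,  0.0621084 ]), 'opening': 0.0918948789093024}
top 57.03361471968186 256.15686118800954 188.667540380305 0.013996265592287487 [[-0.01926674 -0.99620554  0.08487234  0.40920444]
 [-0.99971319  0.01798757 -0.01581075  0.0037384 ]
 [ 0.01422411 -0.08515261 -0.99626638  1.36887027]
 [ 0.          0.          0.          1.        ]]
side 42.48433649032384 258.90960364516417 190.00620363925657 -0.0044151107734869575 [[-0.88451579 -0.32930352  0.33044062  0.0103578 ]
 [-0.46644864  0.63579698 -0.61496981  0.99888961]
 [-0.00758143 -0.69808409 -0.71597565  1.22654296]
 [ 0.          0.          0.          1.        ]]
```

View pics/top0.png

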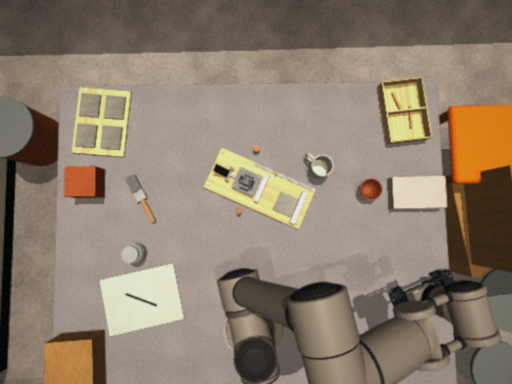

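View pics/side0.png

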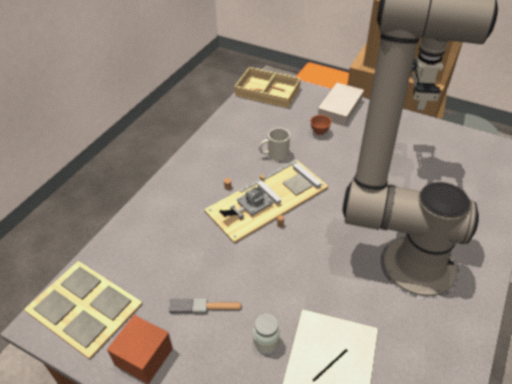

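```bash
cat > h.py <<'E'
import numpy as np,cv2,pickle
def K(c):
    f=192/np.tan(np.radians(c['fov_y']/2)); return f
def proj(c,P):
    P=np.atleast_2d(P); T=np.linalg.inv(c['cam_to_world']); p=P@T[:3,:3].T+T[:3,3]
    s=p[:,:2]/p[:,2:]; r2=(s**2).sum(1,keepdims=True)
    return s*(1+c['k1']*r2)*K(c)+[c['cx'],c['cy']]
def ray(c,uv):
    d=(np.atleast_2d(uv)-[c['cx'],c['cy']])/K(c); s=d.copy()
    for _ in range(5): s=d/(1+c['k1']*(s**2).sum(1,keepdims=True))
    return s
def atz(c,uv,z):
    s=ray(c,uv); d=np.c_[s,np.ones(len(s))]@c['cam_to_world'][:3,:3].T; o=c['cam_to_world'][:3,3]
    return o+d*((z-o[2])/d[:,2:])
def atdepth(c,uv):
    uv=np.atleast_2d(uv); s=ray(c,uv); z=np.array([c['z_map'][int(round(v)),int(round(u))] for u,v in uv])[:,None]
    return (np.c_[s,np.ones(len(s))]*z)@c['cam_to_world'][:3,:3].T+c['cam_to_world'][:3,3]
def crop(c,x0,y0,w,h,k,name):
    im=cv2.resize(c['image'][y0:y0+h,x0:x0+w],None,fx=k,fy=k,interpolation=cv2.INTER_CUBIC)
    cv2.imwrite(name,im[:,:,::-1])
E
python3 - <<'E'
from h import *
t=pickle.load(open('top0.pkl','rb'));s=pickle.load(open('side0.pkl','rb'))
crop(t,198,142,124,92,6,'pics/t0c.png'); crop(s,200,155,132,88,6,'pics/s0c.png')
E
```

```text
(no output)
```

View pics/t0c.png

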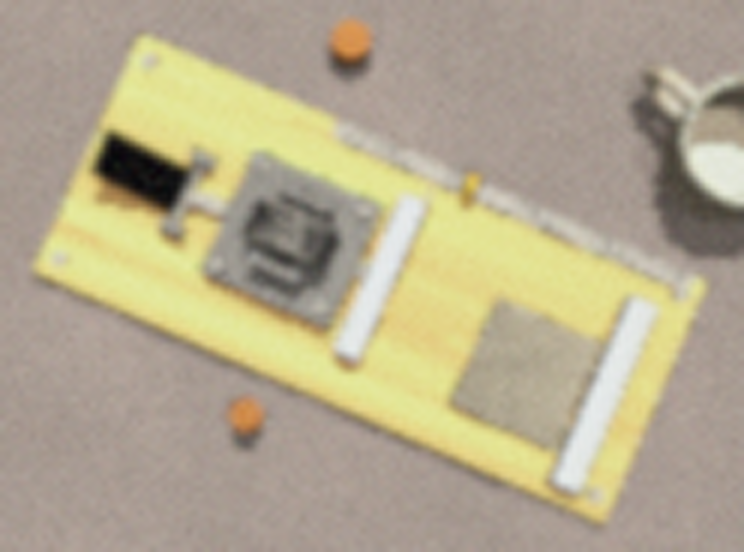

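View pics/s0c.png

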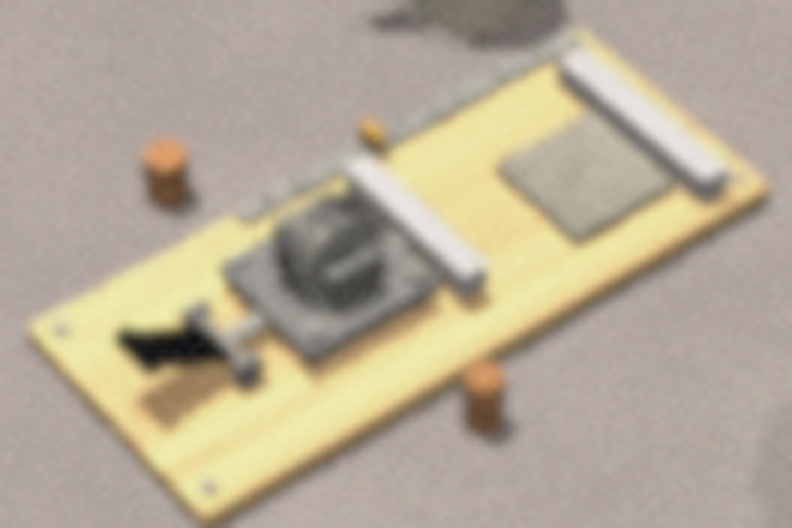

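```bash
cat >> h.py <<'E'
C=np.array([[.085,.215,.015],[.085,-.185,.015],[-.085,-.185,.015],[-.085,.215,.015]])
def uncrop(p,x0,y0,k): return (np.array(p,float)+.5)/k-.5+[x0,y0]
def fit2(A,B):
    a=A[:,:2]-A[:,:2].mean(0); b=B[:,:2]-B[:,:2].mean(0)
    th=np.arctan2((a[:,0]*b[:,1]-a[:,1]*b[:,0]).sum(),(a*b).sum())
    R=np.array([[np.cos(th),-np.sin(th)],[np.sin(th),np.cos(th)]]); t=B[:,:2].mean(0)-R@A[:,:2].mean(0)
    return th,R,t
E
python3 - <<'E'
from h import *
t=pickle.load(open('top0.pkl','rb'));s=pickle.load(open('side0.pkl','rb'))
for c,x0,y0,p,ex in ((t,198,142,[(140,38),(705,285),(605,523),(35,268)],dict(tip=(470,186,.032),wheel=(290,228,.083),lock=(105,155,.061),fa=(411,197,.043),fb=(346,360,.043),corka=(351,36,.038),corkb=(246,413,.036))),
 (s,200,155,[(28,330),(585,28),(769,188),(207,517)],dict(tip=(372,132,.032),lock=(122,338,.06)))):
    W=atz(c,uncrop(p,x0,y0,6),.015); th,R,tt=fit2(C,W)
    print(np.degrees(th),tt,'resid mm',(W[:,:2]-(C[:,:2]@R.T+tt))*1e3)
    for k,(u,v,z) in ex.items():
        w=atz(c,uncrop([(u,v)],x0,y0,6),z)[0]; d=atdepth(c,uncrop([(u,v)],x0,y0,6))[0]; print(k,w.round(4),'gauge',((w[:2]-tt)@R).round(4),'depth',d.round(4),((d[:2]-tt)@R).round(4))
E
```

```text
-24.94530133754502 [ 0.52120626 -0.04369296] resid mm [[-3.40479776  0.41661493]
 [-1.41796345  2.54144344]
 [ 2.1273046  -0.36337704]
 [ 2.69545661 -2.59468132]]
tip [ 0.5833 -0.094   0.032 ] gauge [ 0.0775 -0.0195] depth [ 0.5831 -0.0939  0.0338] [ 0.0773 -0.0194]
wheel [0.5528 0.0202 0.083 ] gauge [0.0017 0.0712] depth [0.5527 0.0201 0.084 ] [0.0016 0.0712]
lock [0.6029 0.1345 0.061 ] gauge [-0.0011  0.196 ] depth [0.6024 0.1342 0.0643] [-0.0014  0.1955]
fa [ 0.5755 -0.0559  0.043 ] gauge [0.0544 0.0119] depth [ 0.575  -0.0557  0.0473] [0.0538 0.0118]
fb [ 0.4736 -0.013   0.043 ] gauge [-0.0562  0.0078] depth [ 0.4749 -0.0133  0.016 ] [-0.0548  0.008 ]
corka [ 0.68   -0.0201  0.038 ] gauge [0.134  0.0883] depth [ 0.6816 -0.0203  0.0299] [0.1356 0.0889]
corkb [0.4418 0.0503 0.036 ] gauge [-0.1116  0.0517] depth [0.4418 0.0503 0.0359] [-0.1116  0.0517]
-24.994813338368765 [ 0.52110032 -0.03915562] resid mm [[-1.29677308  1.36254755]
 [-0.97200937 -1.44803179]
 [ 1.97219455  2.55128024]
 [ 0.2965879  -2.465796  ]]
tip [ 0.5838 -0.0889  0.032 ] gauge [ 0.0778 -0.0186] depth [ 0.5835 -0.0884  0.0326] [ 0.0774 -0.0183]
lock [0.6153 0.1357 0.06  ] gauge [0.0115 0.1983] depth [0.6167 0.1337 0.0573] [0.0136 0.1971]
```

arm_command:
  motion:
    - [[0,0,0.511,0.85,-0.558,0,-1],[0,0,0.511,0.85,-0.558,0,-1],[0,0,0.511,0.85,-0.558,0,-1],[0,0,0.511,0.85,-0.558,0,-1],[0,0,0.511,0.85,-0.558,0,-1],[0,0,0.511,0.85,-0.558,0,-1],[0,0,0.511,0.85,-0.558,0,-1],[0,0,0.511,0.85,-0.558,0,-1]]

```text
time: 0.9
tool_pos: [0.3676, -0.2394, 0.2029]
tool_rot: [-3.141, 0.0, -0.431]
contact_force: [-0.2, -1.8, 0.2]
opening: 0.0325
```

arm_command:
  motion:
    - [[0,0,0,0.187,-0.998,0.2,-1],[0,0,0,0.187,-0.998,0.2,-1],[0,0,0,0.187,-0.998,0.2,-1],[0,0,0,0.187,-0.998,0.2,-1],[0,0,0,0.187,-0.998,0.2,-1],[0,0,0,0.187,-0.998,0.2,-1],[0,0,0,0.187,-0.998,0.2,-1],[0,0,0,0.187,-0.998,0.2,-1]]

```text
time: 1.7
tool_pos: [0.5436, 0.0059, 0.1419]
tool_rot: [3.141, 0.002, -0.433]
contact_force: [0.9, -0.1, 0.0]
opening: 0.0003
```

```bash
python3 - <<'E'
from cell import robot
from h import *
s=robot.observe(); print(s['tool_pos'],s['tool_rot'],s['contact_force'],s['opening'])
for n in('top','side'):
    c=robot.read_camera(n); pickle.dump(c,open(n+'1.pkl','wb')); print(n,proj(c,s['tool_pos']))
crop(pickle.load(open('side1.pkl','rb')),190,115,132,98,6,'pics/s1c.png')
E
```

```text
[0.5436341  0.00592834 0.14193077] [ 3.14067682e+00  1.60700989e-03 -4.33315915e-01] [ 0.93932474 -0.09220423  0.02806077] 0.00026773670297504723
top [[249.7891246 180.2456423]]
side [[258.8138881 174.2790184]]
```

View pics/s1c.png

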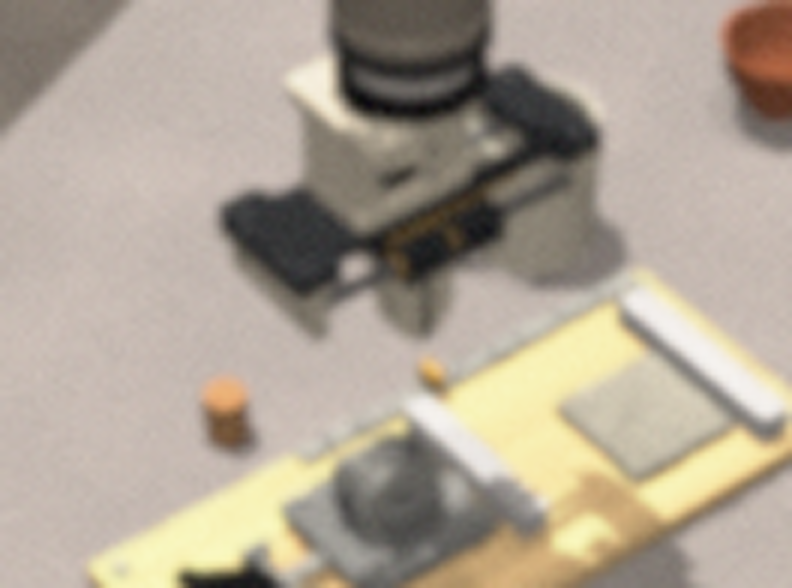

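arm_command:
  motion:
    - [[0,0,0,0,-0.02,0.08,-1],[0,0,0,0,-0.027,0.16,-1],[0,0,0,0,-0.027,0.18,-1],[0,0,0,0,-0.027,0.19,-1],[0,0,0,0,-0.027,0.2,-1],[0,0,0,0,-0.027,0.207,-1],[0,0,0,0,-0.027,0.207,-1],[0,0,0,0,-0.027,0.207,-1]]

```text
time: 2.6
tool_pos: [0.5473, 0.0126, 0.0814]
tool_rot: [-3.141, -0.001, -0.436]
contact_force: [-0.4, -0.1, 0.0]
opening: 0.0006
```

arm_command:
  motion:
    - [[0,0,0,0,0,0.005,-1],[0,0,0,0,0,0.01,-1],[0,0,0,0,0,0.01,-1]]

```text
time: 2.9
tool_pos: [0.5468, 0.0128, 0.0777]
tool_rot: [3.141, 0.0, -0.436]
contact_force: [-0.7, 0.2, -0.2]
opening: 0.0003
```

```bash
python3 - <<'E'
from cell import robot
from h import *
s=robot.observe(); print(s['tool_pos'],s['tool_rot'],s['contact_force'],s['opening'])
for n in('top','side'):
    c=robot.read_camera(n); pickle.dump(c,open(n+'2.pkl','wb')); print(n,proj(c,s['tool_pos']))
crop(pickle.load(open('side2.pkl','rb')),210,145,80,60,10,'pics/s2c.png')
E
```

```text
[0.5468196  0.01275062 0.07767656] [ 3.14134617e+00  3.54171370e-04 -4.35696863e-01] [-0.70910861  0.16642464 -0.23505251] 0.00034716025703931497
top [[247.98148162 181.32114674]]
side [[257.12128669 189.50264149]]
```

View pics/s2c.png

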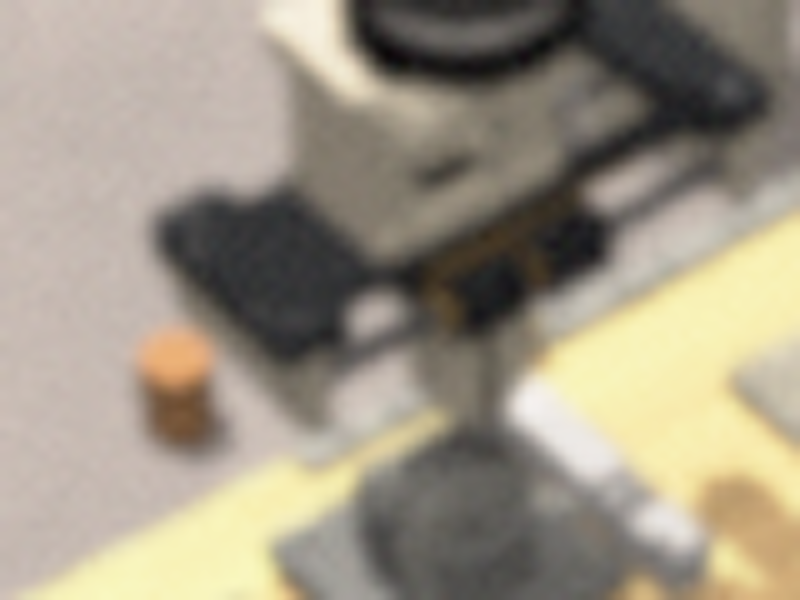

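```bash
python3 - <<'E'
from h import *
R=np.array([[np.cos(np.radians(-25)),-np.sin(np.radians(-25))],[np.sin(np.radians(-25)),np.cos(np.radians(-25))]])
for n in('top','side'):
    c=pickle.load(open(n+'0.pkl','rb'))
    print(n,proj(c,[.551,.022,.083]),proj(c,[.551,.022,.055]))
    v,u=np.mgrid[140:250,195:340]; uv=np.c_[u.ravel(),v.ravel()]
    P=atdepth(c,uv); G=(P[:,:2]-[.5212,-.0414])@R
    for lo,hi in((.066,.072),(.072,.078),(.078,.09)):
        m=(P[:,2]>lo)&(P[:,2]<hi)&(abs(G[:,0])<.06)&(G[:,1]>0)&(G[:,1]<.13)
        g=G[m]; print(lo,m.sum(),'mean',g.mean(0),'min',g.min(0),'max',g.max(0)) if m.any() else print(lo,0)
E
```

```text
top [[245.42036545 180.07536636]] [[245.54059015 180.89481623]]
0.066 26 mean [0.00248019 0.0711443 ] min [-0.0249984   0.03972183] max [0.02974098 0.09264079]
0.072 35 mean [0.0013334  0.06397573] min [-0.01051362  0.04258577] max [0.01499477 0.0904875 ]
0.078 55 mean [0.00204253 0.06754034] min [-0.010683    0.04983554] max [0.01493018 0.08643216]
side [[254.623541   189.74359268]] [[254.74143631 195.71300639]]
0.066 32 mean [-0.00828179  0.0778811 ] min [-0.02881963  0.04790856] max [0.01408672 0.09949635]
0.072 40 mean [-0.00186827  0.07849637] min [-0.01536857  0.05158888] max [0.01740345 0.09820558]
0.078 49 mean [-0.00085846  0.0749816 ] min [-0.01642385  0.05948206] max [0.01365256 0.09587387]
```

arm_command:
  motion:
    - [[0,0,0,0,0,-0.02,-1],[0,0,0,0,-0.01,-0.04,-1],[0,0,0,0,-0.03,-0.04,-1],[0,0,0,0,-0.03,-0.03,-1],[0,0,0,0,-0.03,-0.02,-1],[0,0,0,0,-0.03,-0.01,-1],[0,0,0,0,-0.03,-0.005,-1],[0,0,0,0,-0.03,-0.005,-1]]

```text
time: 3.8
tool_pos: [0.5505, 0.0207, 0.0789]
tool_rot: [3.141, 0.001, -0.436]
contact_force: [-0.2, -0.2, 0.3]
opening: 0.0002
```

arm_command:
  motion:
    - [[0,0,0,0,0,0.005,-1],[0,0,0,0,0,0.01,-1],[0,0,0,0,0,0.01,-1]]

```text
time: 4.1
tool_pos: [0.5507, 0.0208, 0.0762]
tool_rot: [3.141, 0.0, -0.436]
contact_force: [-0.2, -0.5, 0.1]
opening: 0.0006
```

```bash
python3 - <<'E'
from cell import robot
from h import *
s=robot.observe(); print(s['tool_pos'],s['tool_rot'],s['contact_force'],s['torque'],s['joint_efforts'])
for n in('top','side'):
    c=robot.read_camera(n); pickle.dump(c,open(n+'3.pkl','wb')); print(n,proj(c,s['tool_pos']))
crop(pickle.load(open('side3.pkl','rb')),210,145,80,60,10,'pics/s3c.png')
E
```

```text
[0.55066546 0.02083434 0.07619869] [ 3.14141112e+00  2.70754068e-04 -4.35893443e-01] [-0.24940285 -0.54971801  0.12287443] [ 0.07871536  0.02868362 -0.03624443] [-1.39214820e-02 -4.83667624e+01 -2.07430315e+01  6.01962005e-03
 -1.32774292e-01 -4.82427470e-05]
top [[245.76859595 180.36251437]]
side [[254.91266789 191.01252533]]
```

View pics/s3c.png

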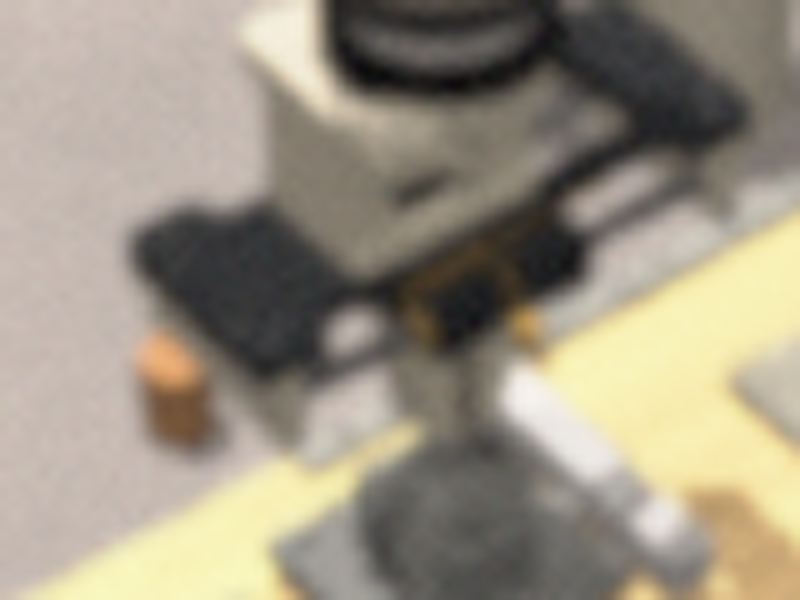

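```bash
python3 - <<'E'
from h import *
tp=np.array([0.5436341,0.00592834,0.14193077])
R=np.array([[np.cos(np.radians(-25)),-np.sin(np.radians(-25))],[np.sin(np.radians(-25)),np.cos(np.radians(-25))]])
c=pickle.load(open('side1.pkl','rb'))
for u in (254,256,258,260,262):
    for v in range(160,178,1):
        P=atdepth(c,[(u,v)])[0]; d=P-tp
        print(u,v,(np.r_[d[:2]@R,d[2]]*1e3).round(1), end=' | ') 
    print()
E
```

```text
254 160 [-32.2  41.2 107. ] | 254 161 [-32.1  41.1 102.9] | 254 162 [-5.1 21.6 68.4] | 254 163 [-4.8 21.4 64. ] | 254 164 [-3.2 20.3 58. ] | 254 165 [-0.2 18.2 50.4] | 254 166 [-5.7 22.3 52.6] | 254 167 [-1.8 19.5 44. ] | 254 168 [-0.3 18.6 38.1] | 254 169 [ 148.3  -89.4 -139.1] | 254 170 [ 148.   -89.1 -143.7] | 254 171 [ 143.9  -85.9 -143.7] | 254 172 [ 139.4  -82.6 -143.4] | 254 173 [ 128.3  -74.5 -135.2] | 254 174 [ 127.3  -73.7 -138.9] | 254 175 [ 125.7  -72.4 -141.9] | 254 176 [ 122.1  -69.7 -142.5] | 254 177 [ 121.9  -69.4 -147.2] | 
256 160 [-30.2  32.3 100.6] | 256 161 [-31.7  33.6  98.4] | 256 162 [-31.8  33.7  94.5] | 256 163 [-10.6  18.1  66.3] | 256 164 [-14.3  20.9  66.5] | 256 165 [-11.1  18.6  58.7] | 256 166 [-11.1  18.7  54.6] | 256 167 [-9.8 17.8 48.9] | 256 168 [-11.4  19.1  46.7] | 256 169 [-14.2  21.1  45.7] | 256 170 [-10.6  18.6  37.3] | 256 171 [ 143.5  -94.7 -148.6] | 256 172 [ 132.9  -86.7 -140.9] | 256 173 [ 131.9  -85.9 -144.6] | 256 174 [ 124.9  -80.8 -141.3] | 256 175 [ 130.   -84.4 -152.3] | 256 176 [ 117.3  -75.  -141.9] | 256 177 [ 122.2  -78.5 -152.
[... 954 characters left out ...]
.2 -144.5] | 260 174 [ 120.6  -95.4 -146.6] | 260 175 [ 116.7  -92.5 -146.9] | 260 176 [  85.2  -68.7 -113.6] | 260 177 [  79.4  -64.3 -111.4] | 
262 160 [-38.9  16.7  98.2] | 262 161 [-12.3  -3.6  63.7] | 262 162 [-11.1  -4.4  58.2] | 262 163 [-13.2  -2.8  56.4] | 262 164 [-12.8  -3.1  51.8] | 262 165 [-12.1  -3.6  46.9] | 262 166 [-12.6  -3.2  43.3] | 262 167 [-9.9 -5.3 35.8] | 262 168 [-16.8  -0.   39.7] | 262 169 [-9.7 -5.4 27. ] | 262 170 [-11.4  -4.1  24.8] | 262 171 [ 127.  -109.4 -144.7] | 262 172 [ 121.3 -105.  -142.8] | 262 173 [ 119.2 -103.4 -145.2] | 262 174 [ 113.   -98.7 -142.8] | 262 175 [ 105.3  -92.8 -138.4] | 262 176 [  79.7  -73.3 -112.1] | 262 177 [  76.3  -70.7 -112.8] |
```

arm_command:
  motion:
    - [[0,0,0,0,0,0.007,-1],[0,0,0,0,0,0.014,-1],[0,0,0,0,0,0.02,-1],[0,0,0,0,0,0.02,-1]]

```text
time: 4.6
tool_pos: [0.5505, 0.0209, 0.07]
tool_rot: [3.141, 0.001, -0.436]
contact_force: [0.1, -0.2, -0.1]
opening: 0.0004
```

arm_command:
  motion:
    - [[0,0,0,0,0,0.005,-1],[0,0,0,0,0,0.01,-1],[0,0,0,0,0,0.01,-1]]

```text
time: 4.9
tool_pos: [0.5507, 0.0208, 0.0672]
tool_rot: [3.141, 0.0, -0.436]
contact_force: [-0.7, -0.5, -1.0]
opening: 0.0005
```

```bash
python3 - <<'E'
from cell import robot
from h import *
s=robot.observe(); print(s['tool_pos'],s['contact_force'])
c=robot.read_camera('side'); pickle.dump(c,open('side4.pkl','wb'))
crop(c,210,145,80,60,10,'pics/s4c.png')
E
```

```text
[0.55065027 0.02084503 0.06717964] [-0.70807746 -0.49017329 -1.02513931]
```

View pics/s4c.png

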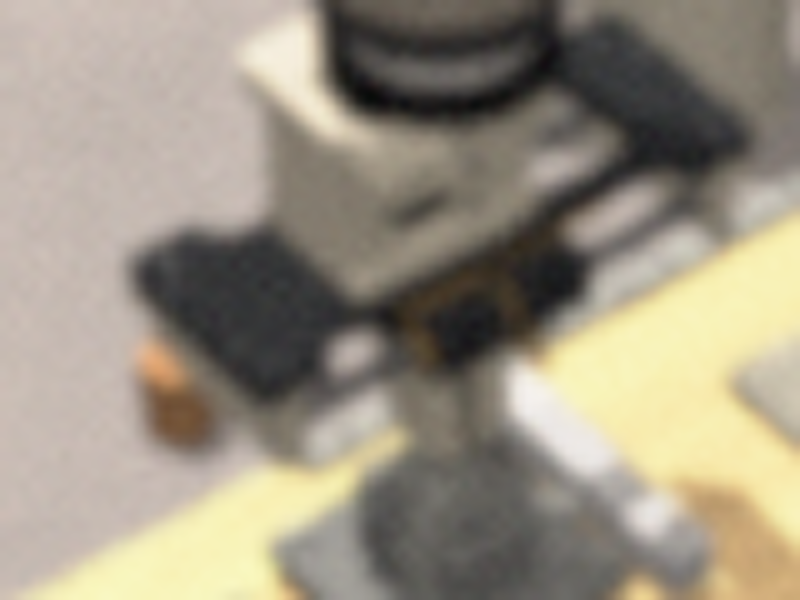

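arm_command:
  motion:
    - [[0,0,0,0,0,0.005,-1],[0,0,0,0,0,0.01,-1],[0,0,0,0,0,0.01,-1]]

```text
time: 5.25
tool_pos: [0.5506, 0.0208, 0.0642]
tool_rot: [3.141, 0.0, -0.436]
contact_force: [-0.1, -0.3, -0.2]
opening: 0.0001
```

arm_command:
  motion:
    - [[0,0,0,0,0,0.005,-1],[0,0,0,0,0,0.01,-1],[0,0,0,0,0,0.01,-1]]

```text
time: 5.55
tool_pos: [0.5506, 0.0209, 0.0611]
tool_rot: [3.141, 0.0, -0.436]
contact_force: [-0.6, -0.7, -0.0]
opening: 0.0008
```

```bash
python3 - <<'E'
from cell import robot
from h import *
s=robot.observe(); print(s['tool_pos'],s['contact_force'],s['joint_efforts'].round(2))
for n in('top','side'):
    c=robot.read_camera(n); pickle.dump(c,open(n+'5.pkl','wb'))
crop(c,230,165,60,45,13,'pics/s5c.png')
c3=pickle.load(open('side3.pkl','rb'))
crop(c3,230,165,60,45,13,'pics/s3d.png')
E
python3 -c "
import cv2,numpy as np
a=cv2.imread('pics/s3d.png');b=cv2.imread('pics/s5c.png')
cv2.imwrite('pics/cmp.png',cv2.resize(np.hstack([a,b]),(800,300)))"
```

```text
[0.55062261 0.02085194 0.06114727] [-6.39993872e-01 -6.61103215e-01 -3.75052501e-04] [-1.000e-02 -4.873e+01 -2.015e+01  1.000e-02 -1.300e-01  0.000e+00]
```

View pics/s5c.png

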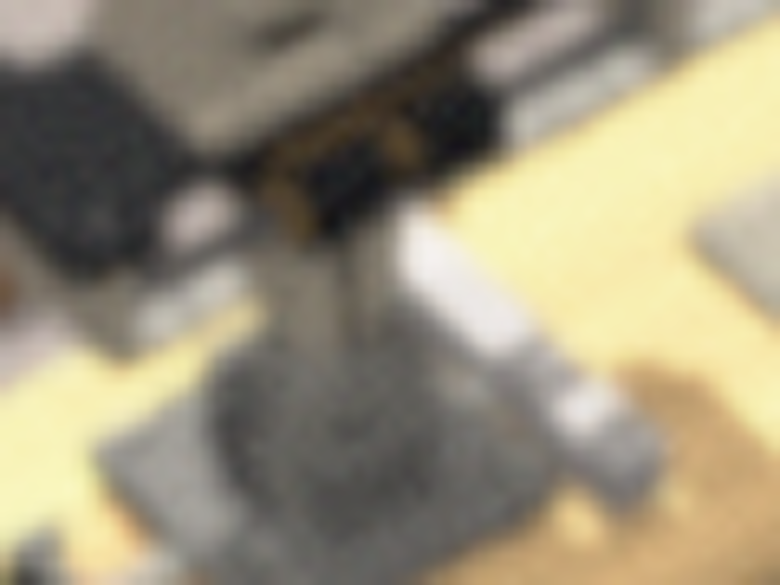

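View pics/cmp.png

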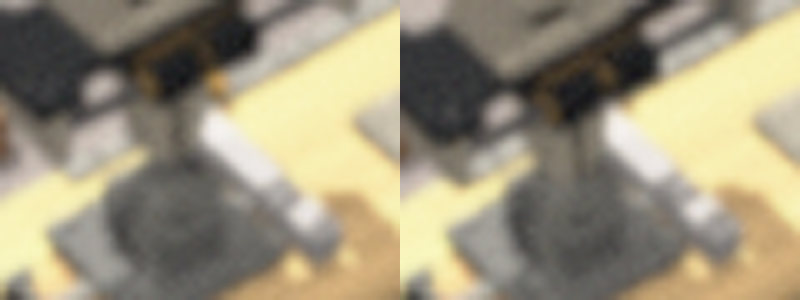

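arm_command:
  motion:
    - [[0,0,0,0,0,0.005,-1],[0,0,0,0,0,0.01,-1],[0,0,0,0,0,0.01,-1]]

```text
time: 5.95
tool_pos: [0.551, 0.0208, 0.0586]
tool_rot: [-3.142, -0.0, -0.436]
contact_force: [-0.3, 0.3, 2.7]
opening: 0.0006
```

arm_command:
  motion:
    - [[0,0,0,0,0,0.004,-1],[0,0,0,0,0,0.008,-1],[0,0,0,0,0,0.008,-1]]

```text
time: 6.25
tool_pos: [0.551, 0.0208, 0.0563]
tool_rot: [-3.141, -0.001, -0.436]
contact_force: [-1.5, -0.2, 5.7]
opening: 0.0004
```

arm_command:
  motion:
    - [[0,0,0,0,-0.008,0,-1],[0,0,0,0,-0.016,0,-1],[0,0,0,0,-0.024,0,-1],[0,0,0,0,-0.032,0,-1],[0,0,0,0,-0.032,0,-1]]

```text
time: 6.75
tool_pos: [0.5552, 0.0299, 0.0563]
tool_rot: [-3.141, -0.001, -0.436]
contact_force: [0.9, 2.2, 5.0]
opening: 0.0005
```

```bash
python3 - <<'E'
from cell import robot
from h import *
s=robot.observe(); print(s['tool_pos'],s['contact_force'])
c=robot.read_camera('side'); pickle.dump(c,open('side6.pkl','wb'))
crop(c,210,150,100,75,8,'pics/s6c.png')
E
```

```text
[0.5552081  0.02986438 0.05625519] [0.93837122 2.22006114 4.95277412]
```

View pics/s6c.png

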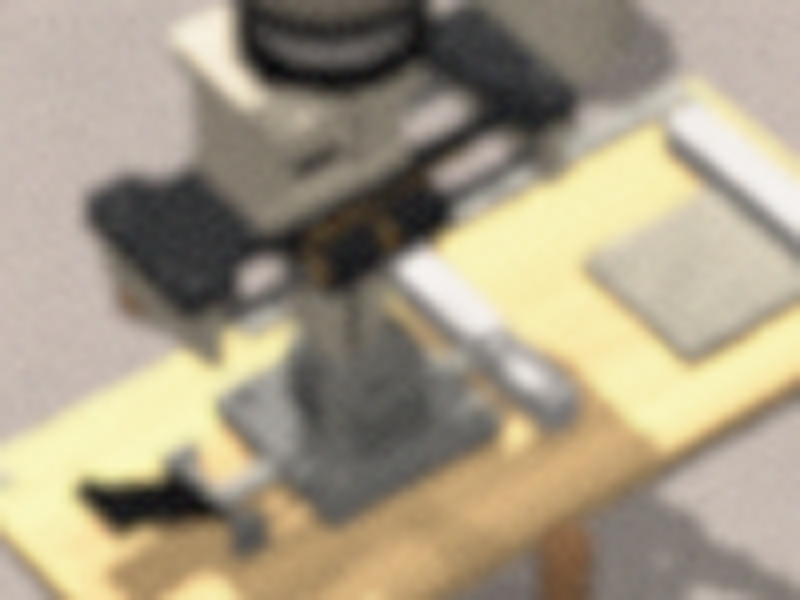

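```bash
cat >> h.py <<'E'
from scipy.ndimage import map_coordinates
RG=np.array([[np.cos(np.radians(-25)),-np.sin(np.radians(-25))],[np.sin(np.radians(-25)),np.cos(np.radians(-25))]])
def prof(c,x,z,ys,o):
    P=np.c_[np.full_like(ys,x),ys]@RG.T+o; uv=proj(c,np.c_[P,np.full(len(P),z)])
    g=c['image'].astype(float)
    return np.array([map_coordinates(g[:,:,i],[uv[:,1],uv[:,0]],order=1) for i in range(3)]).T
E
python3 - <<'E'
from h import *
O={'side':np.array([.5211,-.0392])}
ys=np.arange(-.03,.03,.0005)
for n in ('side0','side5','side6'):
    c=pickle.load(open(n+'.pkl','rb'))
    b=np.mean([prof(c,x,.043,ys,O['side'])[:,2] for x in np.arange(-.05,-.015,.003)],0)
    print(n,b[::4].round().astype(int))
E
```

```text
side0 [156 155 155 155 155 155 155 155 155 154 155 156 158 164 174 187 200 210
 216 219 218 214 205 189 169 146 125 113 110 114]
side5 [174 173 171 167 162 155 148 142 136 131 129 129 130 136 144 155 164 171
 175 177 178 177 172 163 150 137 124 116 111 109]
side6 [173 173 173 173 172 172 172 170 167 161 155 149 146 147 152 160 169 177
 184 188 184 175 159 142 127 117 112 111 112 115]
```

arm_command:
  motion:
    - [[0,0,0,0,-0.008,0,-1],[0,0,0,0,-0.016,0,-1],[0,0,0,0,-0.024,0,-1],[0,0,0,0,-0.024,0,-1]]

```text
time: 7.2
tool_pos: [0.558, 0.0363, 0.0558]
tool_rot: [3.142, -0.0, -0.436]
contact_force: [2.4, 0.6, 1.4]
opening: 0.0003
```

arm_command:
  motion:
    - [[0,0,0,0,0,-0.02,-1],[0,0,0,0,0.03,-0.035,-1],[0,0,0,0,0.085,-0.035,-1],[0,0,0,0,0.085,-0.03,-1],[0,0,0,0,0.085,-0.015,-1],[0,0,0,0,0.085,-0.005,-1],[0,0,0,0,0.085,0,-1],[0,0,0,0,0.085,0,-1]]

```text
time: 8.0
tool_pos: [0.5472, 0.0129, 0.056]
tool_rot: [3.141, -0.0, -0.436]
contact_force: [-2.0, -1.8, 6.1]
opening: 0.0002
```

arm_command:
  motion:
    - [[0,0,0,0,-0.012,0,-1],[0,0,0,0,-0.024,0,-1],[0,0,0,0,-0.036,0,-1],[0,0,0,0,-0.048,0,-1],[0,0,0,0,-0.06,0,-1],[0,0,0,0,-0.06,0,-1],[0,0,0,0,-0.06,-0.03,-1],[0,0,0,0,-0.06,-0.06,-1]]

```text
time: 8.8
tool_pos: [0.5543, 0.0293, 0.0741]
tool_rot: [3.141, 0.001, -0.436]
contact_force: [0.8, -0.4, 0.4]
opening: 0.0003
```

arm_command:
  motion:
    - [[0,0,0,0,0,-0.16,-1],[0,0,0,0,0.15,-0.3,-1],[0,0,0,-0.2,0.9,-0.4,-1],[0,0,0,-0.2,0.9,-0.4,-1],[0,0,0,-0.2,0.9,-0.4,-1],[0,0,0,-0.2,0.9,-0.4,-1],[0,0,0,-0.2,0.9,-0.4,-1],[0,0,0,-0.2,0.9,-0.4,-1]]

```text
time: 9.6
tool_pos: [0.3839, -0.1938, 0.1955]
tool_rot: [3.14, -0.002, -0.442]
contact_force: [0.3, 0.2, -0.8]
opening: 0.0004
```

```bash
python3 - <<'E'
from cell import robot
from h import *
s=robot.observe(); print(s['tool_pos'],s['contact_force'])
for n,a in(('top',(228,158,80,60)),('side',(225,155,80,60))):
    c=robot.read_camera(n); pickle.dump(c,open(n+'7.pkl','wb'))
    crop(c,*a,10,f'pics/{n}7c.png')
E
```

```text
[ 0.38386887 -0.19383367  0.19548457] [ 0.32138806  0.23773238 -0.75568217]
```

View pics/top7c.png

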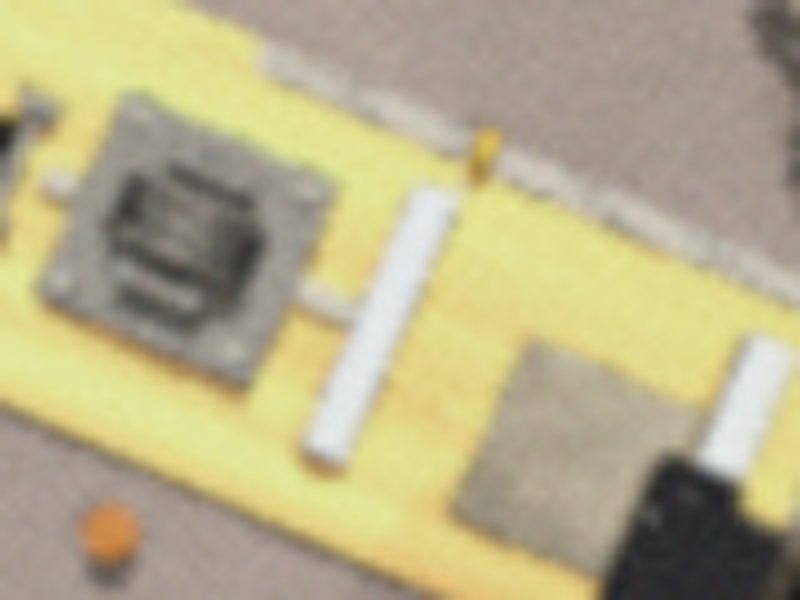

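View pics/side7c.png

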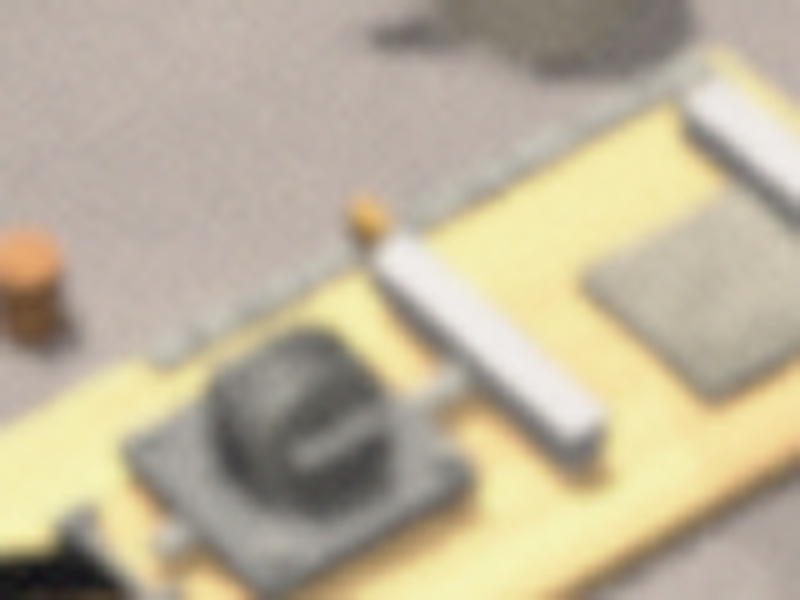

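```bash
cat > meas.py <<'E'
from h import *
import sys
O={'top':np.array([.5212,-.0437]),'side':np.array([.5211,-.0392])}
def run(tag):
    for n in('top','side'):
        c=pickle.load(open(n+tag+'.pkl','rb'))
        ys=np.arange(-.05,.04,.0005)
        xs=np.arange(-.045,.046,.005)
        cen=[];co=[]
        for x in xs:
            p=prof(c,x,.043,ys,O[n]); b=p[:,2]  # blue: white vs yellow
            base=np.median(b); 
            th=170
            i=np.argmax(b); 
            if b[i]<th: continue
            l=i
            while b[l]>th: l-=1
            r=i
            while b[r]>th: r+=1
            yl=np.interp(th,[b[l],b[l+1]],[ys[l],ys[l+1]]); yr=np.interp(-th,[-b[r-1],-b[r]],[ys[r-1],ys[r]])
            cen.append((x,yl,yr))
        cen=np.array(cen); m=cen[:,1:].mean(1); fit=np.polyfit(cen[:,0],m,1)
        print(n,'width',((cen[:,2]-cen[:,1])*1e3).round(1),'centers mm',(m*1e3).round(1),'slope',fit[0].round(3))
        res=[]
        ym=np.arange(-.045,.0,.0005)
        for x in np.arange(.070,.093,.002):
            p=prof(c,x,.032,ym,O[n]); q=p[:,0]-p[:,2]; w=np.clip(q-np.median(q)-40,0,None)
            if w.sum()>0 and w.max()>20: res.append((x*1e3,(w*ym).sum()/w.sum()*1e3,w.max()))
        print('mark',np.array(res).round(1).tolist())
        print('fence centre at x=.06 by slope %.1f, mean %.1f'%(np.polyval(fit,.06)*1e3,m.mean()*1e3))
if __name__=='__main__':
    for t in sys.argv[1:]: print('==',t); run(t)
E
python3 meas.py 0 7
```

```text
== 0
top width [19.5 19.2 18.9 18.2 18.5 18.8 19.3 18.6 19.3 21.2 19.2 19.  18.1 18.8
 18.9 18.8 18.7 19.4 19.3] centers mm [ 9.5  9.6  9.4  9.6  9.5  9.3  9.4  9.4  9.8 10.5 10.   9.4  9.6  9.8
  9.9  9.5  9.6  9.7  9.8] slope 0.003
mark [[72.0, -19.3, 24.6], [74.0, -19.3, 37.6], [76.0, -19.4, 55.6], [78.0, -19.4, 61.7], [80.0, -19.4, 62.4], [82.0, -19.3, 51.3], [84.0, -19.3, 37.3]]
fence centre at x=.06 by slope 9.8, mean 9.7
side width [20.7 20.4 20.3 20.5 20.6 21.4 21.8 22.4 21.8 21.1 20.9 22.  22.2 22.3
 23.4 25.3 23.9 21.1 19.4] centers mm [7.4 7.8 7.7 7.6 7.7 7.6 7.5 7.2 7.6 7.8 7.9 7.6 7.2 7.1 6.5 5.5 6.4 7.8
 8.9] slope -0.006
mark [[72.0, -17.4, 21.5], [74.0, -18.1, 30.1], [76.0, -18.3, 35.2], [78.0, -18.8, 34.2], [80.0, -19.3, 34.5], [82.0, -19.7, 32.7], [84.0, -20.2, 25.5]]
fence centre at x=.06 by slope 7.1, mean 7.4
== 7
top width [18.8 19.9 18.7 18.7 18.9 18.3 18.8 18.2 19.1 41.  20.5 19.2 19.2 18.5
 20.2 19.4 19.8 19.5 19.4] centers mm [-9.3 -9.2 -9.4 -9.4 -9.2 -9.3 -9.6 -9.6 -9.3  1.8 -8.7 -8.9 -9.3 -9.2
 -9.3 -9.  -8.9 -9.1 -9.1] slope 0.004
mark [[72.0, -19.3, 23.3], [74.0, -19.3, 36.0], [76.0, -19.4, 55.2], [78.0, -19.4, 61.6], [80.0, -19.5, 61.9], [82.0, -19.4, 49.6], [84.0, -19.3, 37.5]]
fence centre at x=.06 by slope -8.4, mean -8.6
side width [23.6 23.2 24.1 24.9 25.1 26.7 30.1 29.6 27.  26.3 25.7 26.1 29.  45.7
 44.1 43.3 43.1 44.1 26.4] centers mm [-11.9 -11.7 -12.1 -12.4 -12.3 -13.1 -14.8 -14.2 -13.1 -12.4 -12.5 -12.9
 -14.4 -22.6 -21.8 -21.4 -21.1 -21.2 -12.1] slope -0.097
mark [[74.0, -17.9, 29.1], [76.0, -18.2, 37.6], [78.0, -18.7, 37.6], [80.0, -19.3, 39.3], [82.0, -19.7, 37.5], [84.0, -20.3, 29.3]]
fence centre at x=.06 by slope -21.0, mean -15.2
```

arm_command:
  motion:
    - [[0,0,0,0.2,-0.863,0.1,-1],[0,0,0,0.2,-0.863,0.1,-1],[0,0,0,0.2,-0.863,0.1,-1],[0,0,0,0.2,-0.863,0.1,-1],[0,0,0,0.2,-0.863,0.1,-1],[0,0,0,0.2,-0.863,0.1,-1],[0,0,0,0.2,-0.863,0.25,-1],[0,0,0,0.2,-0.863,0.38,-1]]

```text
time: 10.5
tool_pos: [0.5503, 0.0212, 0.0789]
tool_rot: [-3.141, -0.001, -0.432]
contact_force: [-0.7, -0.5, -0.2]
opening: 0.0002
```

arm_command:
  motion:
    - [[0,0,0,0,0,0,-1],[0,0,0,0,0,0,-1]]

```text
time: 10.7
tool_pos: [0.55, 0.0197, 0.0804]
tool_rot: [3.141, 0.001, -0.435]
contact_force: [1.3, 0.1, -0.2]
opening: 0.0005
```

arm_command:
  motion:
    - [[0,0,0,0,0,0.05,-1],[0,0,0,0,0,0.07,-1],[0,0,0,0,0,0.076,-1],[0,0,0,0,0,0.081,-1],[0,0,0,0,0,0.081,-1]]

```text
time: 11.2
tool_pos: [0.5509, 0.0191, 0.057]
tool_rot: [-3.141, -0.002, -0.436]
contact_force: [-0.6, -0.4, 4.9]
opening: 0.0002
```

arm_command:
  motion:
    - [[0,0,0,0,-0.007,0,-1],[0,0,0,0,-0.014,0,-1],[0,0,0,0,-0.02,0,-1],[0,0,0,0,-0.02,0,-1],[0,0,0,0,-0.02,0,-1]]

```text
time: 11.7
tool_pos: [0.5535, 0.0246, 0.0567]
tool_rot: [-3.141, -0.002, -0.436]
contact_force: [0.5, 1.0, 5.1]
opening: 0.0004
```

arm_command:
  motion:
    - [[0,0,0,0,0,-0.02,-1],[0,0,0,0,0,-0.1,-1],[0,0,0,0,0.15,-0.3,-1],[0,0,0,-0.2,0.9,-0.4,-1],[0,0,0,-0.2,0.9,-0.4,-1],[0,0,0,-0.2,0.9,-0.4,-1],[0,0,0,-0.2,0.9,-0.4,-1],[0,0,0,-0.2,0.9,-0.4,-1]]

```text
time: 12.5
tool_pos: [0.3841, -0.194, 0.176]
tool_rot: [3.141, -0.0, -0.435]
contact_force: [0.3, -0.7, 1.0]
opening: 0.0
```

```bash
python3 - <<'E'
from cell import robot
from h import *
s=robot.observe(); print(s['tool_pos'],s['contact_force'])
for n,a in(('top',(228,158,80,60)),('side',(225,155,80,60))):
    c=robot.read_camera(n); pickle.dump(c,open(n+'8.pkl','wb'))
    crop(c,*a,10,f'pics/{n}8c.png')
E
python3 meas.py 8 | head -4
```

```text
[ 0.38409461 -0.1939563   0.17599433] [ 0.29074269 -0.69516811  0.98036142]
== 8
top width [19.4 19.5 18.9 18.8 18.  18.7 18.  18.2 18.8 43.8 20.5 19.1 19.3 19.2
 19.1 19.4 19.3 19.1 21. ] centers mm [-12.5 -12.9 -12.8 -12.7 -12.6 -12.9 -12.4 -12.6 -12.2   0.2 -11.6 -12.
 -12.4 -12.2 -12.3 -12.  -12.4 -12.1 -12.2] slope 0.008
```

View pics/top8c.png

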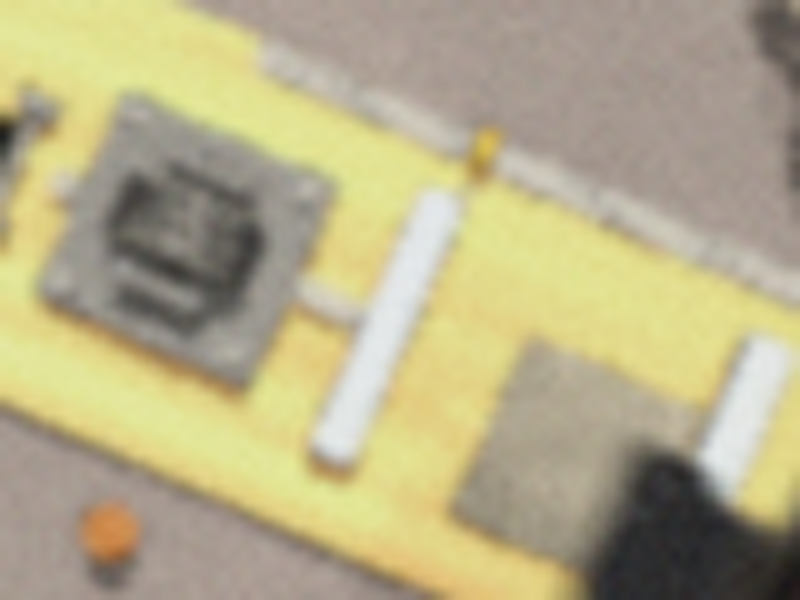

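View pics/side8c.png

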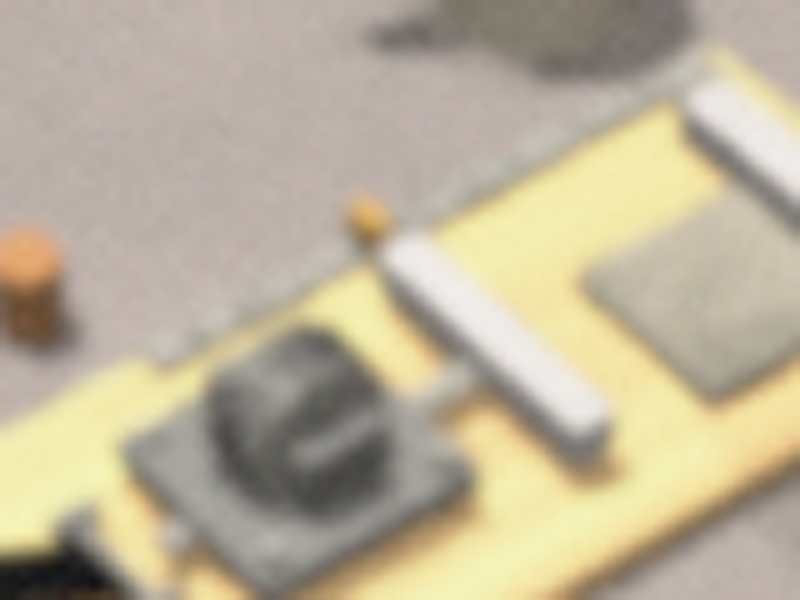

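```bash
python3 - <<'E'
from h import *
o={'top':np.array([.5212,-.0437]),'side':np.array([.5211,-.0392])}
out=[]
for n,(x0,y0) in (('top',(255,160)),('side',(250,165))):
    c=pickle.load(open(n+'8.pkl','rb')); k=16; w,h=45,34
    im=cv2.resize(c['image'][y0:y0+h,x0:x0+w],None,fx=k,fy=k,interpolation=cv2.INTER_CUBIC)[:,:,::-1].copy()
    def line(pts,col):
        P=np.array(pts,float); W=np.c_[P[:,:2]@RG.T+o[n],P[:,2]]
        uv=(proj(c,W)-[x0,y0]+.5)*k-.5
        cv2.polylines(im,[np.round(uv).astype(int)],True,col,1)
    g=-.0214
    line([(-.055,g,.043),(.055,g,.043),(.055,g+.018,.043),(-.055,g+.018,.043)],(255,0,0))
    m=-.0194
    for x1,x2 in((.074,.088),):
        line([(x1,m-.004,.032),(x2,m-.004,.032),(x2,m+.004,.032),(x1,m+.004,.032)],(0,0,255))
        line([(x1,m-.004,.015),(x2,m-.004,.015),(x2,m+.004,.015),(x1,m+.004,.015)],(0,255,0))
    out.append(im); cv2.imwrite(f'pics/ov_{n}.png',im)
E
```

```text
(no output)
```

View pics/ov_top.png

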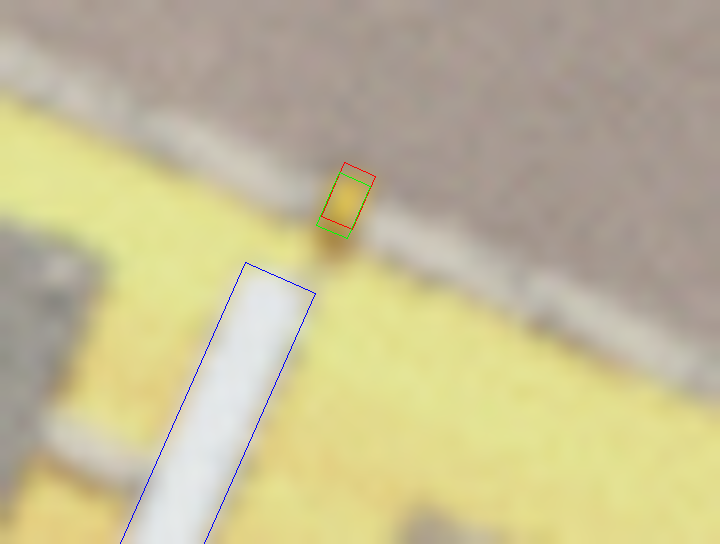

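View pics/ov_side.png

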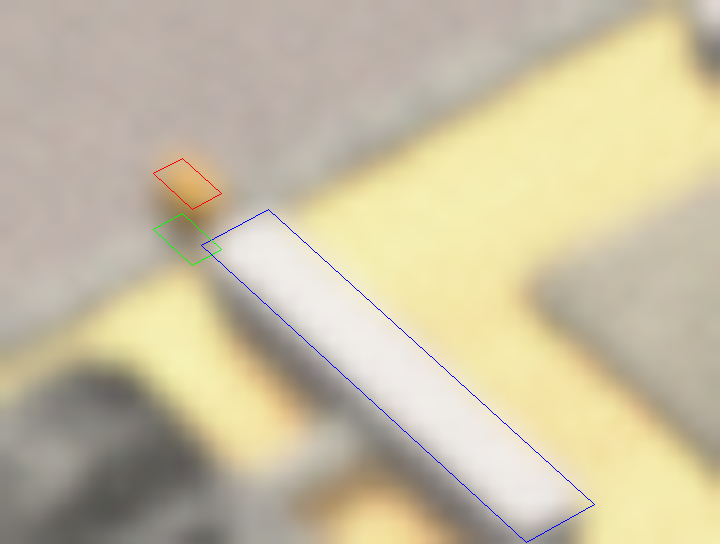

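arm_command:
  motion:
    - [[0,0,0,0.2,-0.95,0,-1],[0,0,0,0.2,-0.95,0,-1],[0,0,0,0.2,-0.95,0,-1],[0,0,0,0.2,-0.95,0,-1],[0,0,0,0.2,-0.95,0,-1],[0,0,0,0.2,-0.95,0,-1],[0,0,0,0.2,-0.95,0,-1]]

```text
time: 13.3
tool_pos: [0.5622, 0.045, 0.1747]
tool_rot: [-3.14, 0.0, -0.431]
contact_force: [0.3, 0.8, 0.4]
opening: 0.0005
```

arm_command:
  motion:
    - [[0,0,-0.5,0,-0.35,0,-1],[0,0,-0.5,0,-0.35,0,-1],[0,0,-0.5,0,-0.35,0,-1],[0,0,-0.5,0,-0.35,0,-1],[0,0,-0.5,0,-0.35,0,-1],[0,0,-0.5,0,-0.35,0,-1],[0,0,-0.5,0,-0.35,0,-1]]

```text
time: 14.0
tool_pos: [0.6042, 0.1354, 0.1751]
tool_rot: [-3.141, 0.001, 0.35]
contact_force: [1.7, -0.4, 0.4]
opening: 0.0004
```

arm_command:
  motion:
    - [[0,0,-0.5,0,0,0,-1],[0,0,-0.5,0,0,0,-1],[0,0,-0.5,0,0,0,-1],[0,0,-0.5,0,0,0,-1],[0,0,-0.5,0,0,0,-1],[0,0,-0.5,0,0,0,-1],[0,0,-0.5,0,0,0,-1]]

```text
time: 14.7
tool_pos: [0.6044, 0.1352, 0.1752]
tool_rot: [-3.141, 0.0, 1.134]
contact_force: [-0.0, 0.7, 1.1]
opening: 0.0005
```

arm_command:
  motion:
    - [[0,0,0,0,0,0.15,-1],[0,0,0,0,0,0.3,-1],[0,0,0,0,0,0.4,-1],[0,0,0,0,0,0.43,-1],[0,0,0,0,0,0.45,-1],[0,0,0,0,0,0.47,-1],[0,0,0,0,0,0.48,-1]]

```text
time: 15.4
tool_pos: [0.6061, 0.1356, 0.0327]
tool_rot: [3.139, -0.002, 1.135]
contact_force: [0.2, 0.5, 2.6]
opening: 0.0005
```

arm_command:
  motion:
    - [[0,0,0,0,0,0.01,-1],[0,0,0,0,0,0.02,-1],[0,0,0,0,0,0.03,-1],[0,0,0,0,0,0.03,-1]]

```text
time: 15.8
tool_pos: [0.6045, 0.1351, 0.0219]
tool_rot: [-3.141, 0.001, 1.135]
contact_force: [0.9, 0.3, -0.1]
opening: 0.0006
```

arm_command:
  motion:
    - [[0,0,0,0,0,0.01,-1],[0,0,0,0,0,0.02,-1],[0,0,0,0,0,0.03,-1],[0,0,0,0,0,0.03,-1]]

```text
time: 16.2
tool_pos: [0.6043, 0.1351, 0.0125]
tool_rot: [-3.141, 0.001, 1.135]
contact_force: [-0.4, -0.1, -0.1]
opening: 0.0009
```

arm_command:
  motion:
    - [[0,0,0,0,0,0.007,-1],[0,0,0,0,0,0.014,-1],[0,0,0,0,0,0.014,-1]]

```text
time: 16.5
tool_pos: [0.6047, 0.1353, 0.0093]
tool_rot: [3.141, -0.0, 1.135]
contact_force: [-0.9, 0.2, 4.3]
opening: 0.0002
```

```bash
python3 - <<'E'
from cell import robot
from h import *
s=robot.observe(); print(s['tool_pos'],s['contact_force'])
c=robot.read_camera('side'); pickle.dump(c,open('side9.pkl','wb'))
crop(c,190,150,100,75,8,'pics/s9c.png')
E
```

```text
[0.60471066 0.135286   0.00925971] [-0.9016365   0.21577288  4.29027377]
```

View pics/s9c.png

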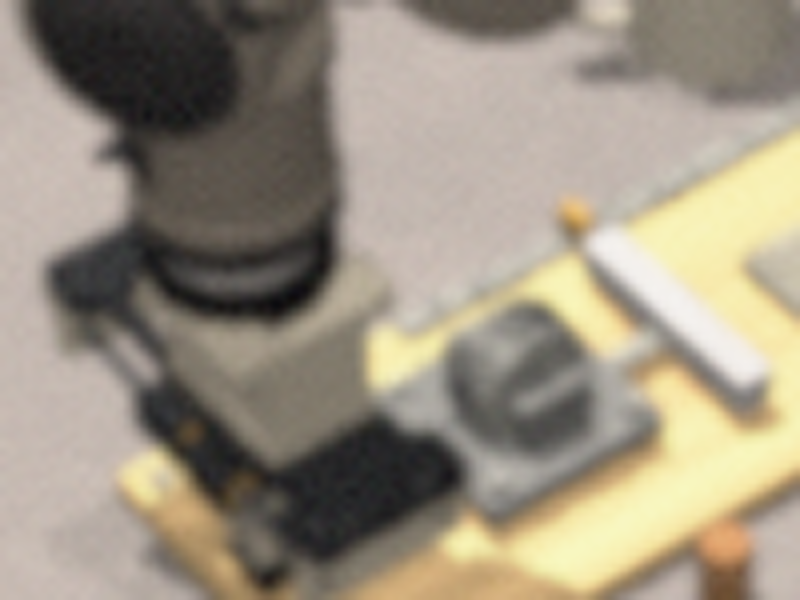

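arm_command:
  motion:
    - [[0,0,0,0,0,0.006,-1],[0,0,0,0,0,0.01,-1],[0,0,0,0,0,0.01,-1],[0,0,0,0,0,0.01,-1]]

```text
time: 16.95
tool_pos: [0.605, 0.1353, 0.0082]
tool_rot: [3.14, -0.001, 1.135]
contact_force: [-4.9, -1.0, 17.1]
opening: 0.0007
```

Firmly on the stop (17 N). Lifting and retracting up, then back to the viewing spot.

arm_command:
  motion:
    - [[0,0,0,0,0,-0.05,-1],[0,0,0,0,0,-0.2,-1],[0,0,0,0,0,-0.4,-1],[0,0,0,0,0,-0.6,-1],[0,0,0,0,0,-0.6,-1],[0,0,0,0,0,-0.6,-1]]

```text
time: 17.55
tool_pos: [0.6067, 0.1353, 0.1905]
tool_rot: [3.134, -0.004, 1.135]
contact_force: [0.3, 0.3, -0.2]
opening: 0.0005
```

arm_command:
  motion:
    - [[0,0,0,-1.0,-0.3,0,-1],[0,0,0,-1.0,-0.3,0,-1],[0,0,0,-1.0,-0.3,0,-1],[0,0,0,-1.0,-0.3,0,-1],[0,0,0,-1.0,-0.3,0,-1],[0,0,0,-1.0,-0.3,0,-1],[0,0,0,-1.0,-0.3,0,-1],[0,0,0,-1.0,-0.3,0,-1]]

```text
time: 18.35
tool_pos: [0.3946, -0.0998, 0.1851]
tool_rot: [-3.139, 0.0, 1.131]
contact_force: [0.5, 0.4, 0.6]
opening: 0.0002
```

arm_command:
  motion:
    - [[0,0,0,-0.5,-0.3,0,-1],[0,0,0,-0.5,-0.3,0,-1],[0,0,0,-0.5,-0.3,0,-1],[0,0,0,-0.5,-0.3,0,-1],[0,0,0,-0.5,-0.3,0,-1],[0,0,0,-0.5,-0.3,0,-1]]

```text
time: 18.95
tool_pos: [0.2519, -0.1965, 0.1857]
tool_rot: [-3.141, -0.001, 1.134]
contact_force: [-0.3, 0.1, -0.2]
opening: 0.0006
```

```bash
python3 - <<'E'
from cell import robot
from h import *
s=robot.observe(); print(s['time'],s['tool_pos'],s['contact_force'])
for n,a in(('top',(198,142,124,92)),('side',(200,155,132,88))):
    c=robot.read_camera(n); pickle.dump(c,open(n+'10.pkl','wb'))
    crop(c,*a,6,f'pics/{n}10c.png')
E
python3 meas.py 10 | head -5
```

```text
18.95 [ 0.25191967 -0.19648195  0.18570457] [-0.25272099  0.10061251 -0.22946307]
== 10
top width [19.5 19.  18.8 18.6 18.1 19.1 17.6 17.9 18.8 43.7 20.2 19.3 19.3 19.4
 19.5 19.4 19.  19.3 21.1] centers mm [-12.3 -12.9 -12.7 -12.5 -12.5 -12.8 -12.5 -12.7 -12.1   0.3 -11.4 -12.1
 -12.4 -12.1 -12.3 -12.2 -12.4 -12.1 -12.4] slope 0.006
mark [[72.0, -19.2, 24.9], [74.0, -19.3, 36.6], [76.0, -19.4, 54.9], [78.0, -19.4, 62.5], [80.0, -19.4, 63.9], [82.0, -19.4, 49.6], [84.0, -19.3, 34.3]]
```

View pics/top10c.png

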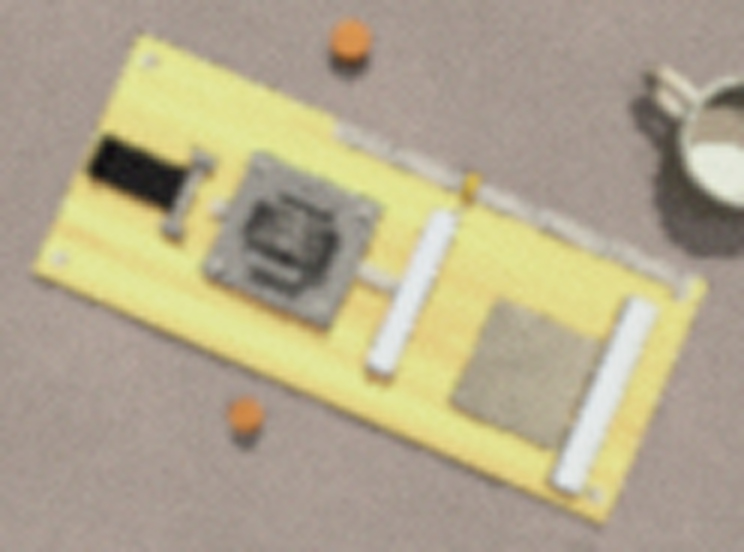

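View pics/side10c.png

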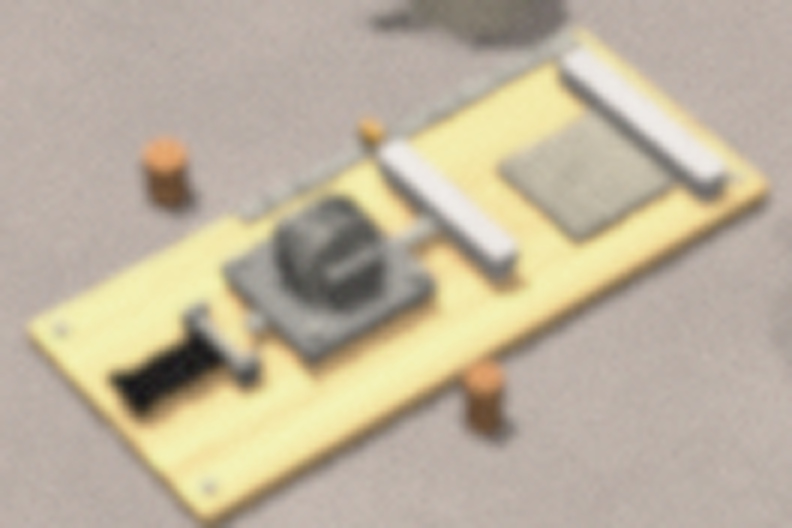

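The lever is down: in the side crop its free end, at about (135,395), is level, and its shadow now lies right under it. The fence is unchanged, centre -12.4 mm, so the index is at about -19.3 mm against the mark at -19.4 mm. The corks, tile and mug are where they were. I'm handing in.

```bash
python3 -c "
from cell import robot
print(robot.hand_in())"
```

```text
the job is handed in; nothing more can be done
None
```

I rolled the wheel with the closed fingertips in four short drags at about 5–6 N, until the fence index was on the brass mark. Then I pressed the lock lever down onto its stop (about 17 N), moved the arm clear and handed the job in at about 19 s. No verdict was reported.

**Last checks**
- **Index:** in the top camera the index is at about -19.3 mm along the bed and the mark tip at -19.4 mm. That is within about 0.5 mm, against the allowed 2.5 mm, and it did not change when I pressed the lever.
- **Lock:** the lever lies level in the side picture.
- **Bystanders:** the tile, both corks and the mug look unmoved. The slip pot, brush and jar were outside the final crops; the arm went nowhere near the brush or jar, and any pass by the pot was about 0.2 m up.
- **Contact:** the arm touches nothing and reads about zero force.

**Disagreements**
- **Fingertip length:** the closed fingertips touched the wheel with the reported tool point about 24 mm lower than the given 83 mm height implies. I found contact by force and, for the lever, turned the gripper across the bed to keep its body clear of the wheel.
- **Cameras:** the two differ by about 4.5 mm in world y, so I compared index and mark within one camera. A side-camera overlay agreed by eye, but its numeric fence reading was unreliable and I did not use it.

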